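# Roll the sample tin onto its mat

## Task

Roll the lying coffee tin across the table onto the paper sample mat by gently pushing on its top with closed fingertips, until it lies centred over the black line that crosses the mat, lengthwise along that line, and leave it lying there at rest. Never grip, lift or stand up the tin or push it with fingers reaching down beside it, and leave the cups and all other things where they are.

Things in the scene. Friction and masses are not known exactly. Their poses are not given: they have to be found in the camera images.
- tin: The loose metal tin LYING on its side on the steel table: 90 mm diameter, 120 mm long, 0.25-0.5 kg, paper band round its middle. Origin at its centre, 45 mm above the table; its top is at 90 mm. x axis: its long axis, always level; y and z turn as it rolls. It starts 140-240 mm left or right of the mat, its axis nearly along the mat's line, and rolls at right angles to its axis.
- tin_center (a point): The tin's centre. Slight rolling resistance: the tin stops soon after it is let go. Pressed lightly on top it slips neither on the table nor under a fingertip, so it travels half as far as the fingertip, which creeps over the crest: roll it in several short strokes (some 30 to 50 mm of tin travel each), from just behind the crest to just past it.
- mat_mid (a point): Middle of the white paper mat, 200 x 150 mm, fixed flat on the table, too thin to be felt (z = 0). x axis: along the 8 mm wide black line that crosses the mat's middle over its whole 200 mm length, showing past both ends of a tin that lies on it; y axis: across the line, the way the tin rolls. The way between tin and mat is clear.
- cup0: A loose white cup, a bystander: 84 mm wide, 70 mm high, in the row beyond the mat, about 150 mm from mat_mid along the mat's x axis, beside the tin's path. Origin under its middle.
- cup1: A loose white cup, a bystander: 84 mm wide, 70 mm high, in the row beyond the mat, about 150 mm from mat_mid along the mat's x axis, beside the tin's path. Origin under its middle.
- cup2: A loose white cup, a bystander: 84 mm wide, 70 mm high, in the row beyond the mat, about 150 mm from mat_mid along the mat's x axis, beside the tin's path. Origin under its middle.
- mug: A loose white mug, a bystander: 84 mm wide plus handle, 85 mm high, on the robot's side of the mat, about 165 mm from mat_mid, beside the tin's path. Origin under its middle.
- spoon: A loose cupping spoon, a bystander, 160 mm long, lying near the robot to its left. Origin under its middle.
- jar: A loose lidded jar, a bystander, 64 mm wide, 85 mm high, to the right. Origin under its middle.
- tin2: A second such tin, a bystander, STANDING upright to the left: 90 mm wide, 120 mm high. Origin under its middle.
Things that resemble listed ones, but are neither listed nor needed, are in the scene too. What is shaped like the tin but purple is not meant.

How it is judged:
By the outcome, as a careful person would: the job done as asked, in the order asked, and still so for the second after the job is handed in, with the robot touching nothing.
It also fails if it takes over 72 s, if anything falls off the work surface, if the arm or the gripper's body presses on something with over 40 N, if the wrist force passes 120 N, or if a joint passes its speed limit or range.

## Robot

A 6-joint arm with a two-finger parallel gripper is mounted at the origin on the work surface. World frame = base frame: x ahead of the robot, y to its left, z up, the work surface at z = 0. Lengths are in m, angles in rad, forces in N, time in s.
With the tool pointing down it reaches from about 0.325 to 0.775 m from the base axis. Payload 9.3 kg.
Tool frame: the origin (TCP) lies at the centre of the arm's flange, where the gripper is bolted on; the fingertips stand 173 mm ahead of it and the grasp point (between the pads) lies 155 mm ahead of it; z points along the fingers, y is the line along which they close (so a half turn about z gives the same grasp; the last joint's range is limited). The gripper opens to 85 mm and grips with 20 to 120 N. Pads are 22 mm wide; open, the fingers measure 114 mm over their backs; the gripper's body (76 mm by 85 mm) begins 54 mm behind the grasp point. The pads swing forward as they close: fully open they stand 13 mm farther back than shut.
Start: joints at [1.195, 0.259, 0.021, 1.334, 0, 1.418], TCP at [0.122, 0.536, 0.405] pointing down, gripper open.
Joint ranges: [-3.04, 3.04], [-0.91, 1.82], [-1.04, 1.36], [-1.92, 1.95], [-1.52, 1.45], [-3.14, 3.14]. Speed limits (rad/s): [2.22, 2.22, 2.79, 3.14, 3.14, 3.14].

## Interface

Orientations are given as a unit quaternion [w, x, y, z].
In Python, from station import manip gives the robot as it stands.
- The arm moves only by the tool step_arm, never from a script. Its argument "deltas" is a list of rows, each a list of 6 numbers: the shift along the tool's x, y, z in units of 0.3 m (1.0 is 0.3 m), then the turn, a rotation vector about the tool's x, y, z in units of 2 rad (1.0 is 2 rad). In form: [[tx, ty, tz, rx, ry, rz], ...]. A call has 1 to 12 rows; each row is the pose to reach, as a shift and turn from the pose commanded when the call began, along the tool's axes at that moment; what a row does not reach only later rows make up. A row lasts 1/10 s, in which the tool goes at most 50 mm and 8.59 degrees, less where a joint would pass 70% of its speed; a pose out of reach is approached as far as the arm can. A call with a number of a shift or a turn outside -1 to 1 is refused whole. A call with a gripper value outside its range is refused whole. "grip" is the closure, from 0 (fully open) to 1 (shut), set as the call begins (left out, the last holds). The fingers move at their own pace and stop on an object; "force" is the grip in N (left out, the last holds). Time passes only in rows, so rows that repeat a pose let the fingers close. It gives the time, the measured TCP pose, the force, the opening and the grip force at its end, in the units of the state.
- manip.state(): the state, without advancing time (a new reading comes with each control period).
- manip.snapshot(name): name is "scene" or "top" or "wrist"; returns the picture (400x640x3 uint8, red, green, blue); there is no depth.
- manip.camera_info(name): a dict with "mtx" (3x3 intrinsics, pixels), "R" (3x3) and "t" (3): a world point X has camera coordinates R X + t. Camera axes: x right, y down, z forward; pixel columns grow to the right and rows downward; lengths in m; the calibration is good to about 2 mm. A picture is of the moment at which its call begins: read the wrist's pose just before it. camera_info takes no time and is no camera call; for the wrist camera it gives the pose at the moment of the call.
- manip.hand_in(): hands the job in; it is judged then, once.
The state is a dict: "time_s": time; "joint_pos": joint angles; "joint_velocities": joint speeds; "joint_efforts": joint torques, N m; "tool_pos": TCP position; "tool_rot": TCP orientation; "force": force on the tool from outside, world axes, zero at the start; "torque": the same for the moment, N m; "gripper_width": finger opening in m; "gripper_force": force on a finger pad.
Only numpy, scipy, OpenCV 4.12 (cv2) and the standard library are available. Lean on these libraries where they do the work, as an engineer would, in place of code of your own. Each camera call takes 0.05 s, during which the arm holds its last target. There are 200 camera calls.

## Working session

There is one attempt and no reset: what is moved stays moved. The work goes in short steps, Python scripts to look and compute and a tool call to move; the robot and the scene stay as the last step left them, time stands still between calls to the robot, and variables do not carry over. Pictures are saved under pics/ and viewed, at most 10 in all, crops included, and the job is handed in when it is done.

Besides the shell and the picture viewer there is one more tool, called after "Emit:" in YAML: its name, and indented under it one key for each argument. step_arm: Moves the arm, as the interface text tells. Shifts and turns lie within -1 to 1; 1 stands for 0.3 m of shift or 2 rad of turn. Its arguments: {"type":"object","properties":{"deltas":{"type":"array","items":{"type":"array","items":{"type":"number","minimum":-1,"maximum":1}}},"grip":{"type":"number"},"force":{"type":"number"}},"required":["deltas"]}

```bash
mkdir -p pics; python3 - <<'E'
from station import manip
import cv2,numpy as np
for n in ("top","scene"):
    im=manip.snapshot(n); cv2.imwrite(f"pics/{n}0.png",im[:,:,::-1])
    c=manip.camera_info(n); print(n,np.round(c["mtx"],1).tolist(),np.round(c["R"],3).tolist(),np.round(c["t"],3).tolist())
s=manip.state(); print(s["time_s"],s["tool_pos"],s["tool_rot"],s["gripper_width"])
E
```

```text
top [[380.7, 0.0, 329.9], [0.0, 380.7, 202.2], [0.0, 0.0, 1.0]] [[0.017, -1.0, 0.01], [-0.986, -0.018, -0.168], [0.168, -0.007, -0.986]] [-0.028, 0.497, 1.018]
scene [[425.1, 0.0, 318.2], [0.0, 425.1, 200.1], [0.0, 0.0, 1.0]] [[-0.563, 0.827, -0.017], [0.673, 0.446, -0.59], [-0.48, -0.343, -0.807]] [0.32, -0.303, 1.623]
0.1 [0.12152177 0.53637175 0.40413329] [-1.54160927e-04  1.11174450e-01  9.93800731e-01 -5.70165397e-04] 0.08514490261009029
```

View pics/top0.png

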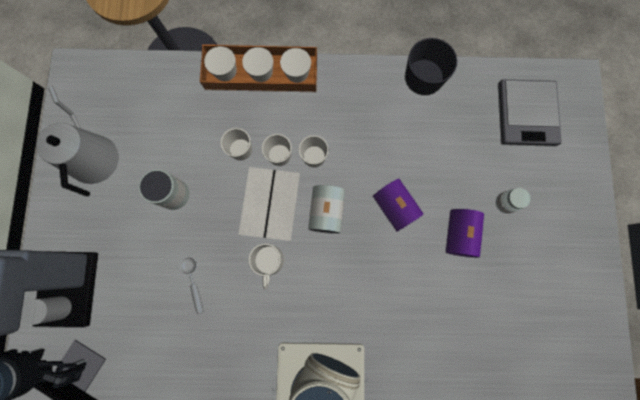

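View pics/scene0.png

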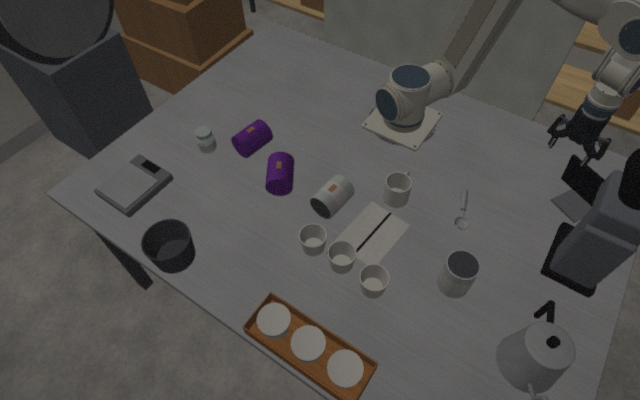

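Top view candidates for the tin are the pale lying tin (327,208), purple lying ones (398,204) and (465,232), and the standing tin2 (163,190). By the description I choose the pale one at (327,208), right of the mat, whose line runs (275,169)–(266,237). I'll check it in a close crop.

```bash
cat > h.py <<'E'
from station import manip
import cv2,numpy as np
from scipy.optimize import least_squares
from scipy.spatial.transform import Rotation as Ro
def ray(n,uv,z,c=None):
    c=c or manip.camera_info(n); K,R,t=map(np.array,(c["mtx"],c["R"],c["t"]))
    d=R.T@np.linalg.inv(K)@np.array([uv[0],uv[1],1.]); o=-R.T@t
    return o+d*(z-o[2])/d[2]
def proj(c,X):
    p=np.array(c["R"])@np.array(X).T+np.array(c["t"])[:,None]; p=np.array(c["mtx"])@p; return (p[:2]/p[2]).T
def tinhull(c,x,y,a):
    ax=np.array([np.cos(a),np.sin(a),0]);nn=np.array([-ax[1],ax[0],0]);th=np.linspace(0,2*np.pi,48)
    P=[np.array([x,y,.045])+s*.06*ax+.045*(np.cos(q)*nn+np.sin(q)*np.array([0,0,1])) for s in(-1,1) for q in th]
    return cv2.convexHull(proj(c,P).astype(np.float32))[:,0]
E
python3 - <<'E'
from h import *
im=cv2.imread("pics/top0.png"); cr=im[150:260,220:360]; cv2.imwrite("pics/crop0.png",cv2.resize(cr,None,fx=5.5,fy=5.5,interpolation=cv2.INTER_CUBIC))
c=manip.camera_info("top")
cn=[ray("top",p,0) for p in [(247,167),(299,172),(292,241),(239,236)]]
print(np.round(cn,3)[:,:2].tolist(), np.round(np.mean(cn,0),3))
a,b=ray("top",(275,169),0),ray("top",(266,237),0); print(a,b,np.arctan2(*(a-b)[[1,0]]))
for p in [(327,208)]: print(ray("top",p,.06))
E
```

```text
[[0.605, 0.225], [0.593, 0.072], [0.391, 0.086], [0.402, 0.237]] [0.498 0.155 0.   ]
[0.60043948 0.14295529 0.        ] [0.40067819 0.16040966 0.        ] -0.08715475183224543
[ 0.4781107  -0.01177146  0.06      ]
```

View pics/crop0.png

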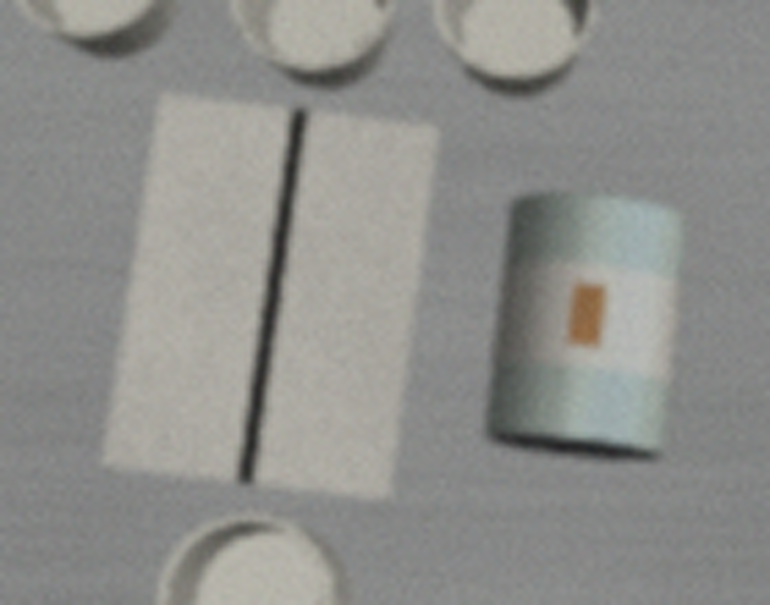

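```bash
cat >> h.py <<'E'
def fit(c,pts,x0):
    f=lambda p:[cv2.pointPolygonTest(tinhull(c,*p).reshape(-1,1,2),(float(q[0]),float(q[1])),True) for q in pts]
    r=least_squares(f,x0,diff_step=1e-3); return r.x,np.abs(r.fun).max()
E
python3 - <<'E'
from h import *
c=manip.camera_info("top")
P=np.array([(511,205),(500,310),(489,425),(681,215),(673,330),(662,445),(550,190),(600,191),(650,196),(520,445),(580,455),(630,457)])/5.5+[220,150]-.4
M=lambda L:[ray("top",np.array(p)/5.5+[220,150]-.4,0) for p in L]
cn=np.array(M([(160,94),(440,126),(393,498),(103,466)])); l=np.array(M([(299,110),(246,482)]))
m=(cn.mean(0)+l.mean(0))/2; d=l[0]-l[1]; yaw=np.arctan2(d[1],d[0])
print("mat",cn.mean(0),l.mean(0),yaw, np.arctan2(*(cn[0]-cn[3])[[1,0]]),np.arctan2(*(cn[1]-cn[2])[[1,0]]))
x,e=fit(c,P,[.478,-.012,-.08]); print("tin",x,e)
u=np.array([np.cos(yaw),np.sin(yaw)]);v=np.array([-u[1],u[0]]);r=x[:2]-m[:2];print("along",r@u,"across",r@v,"dyaw",x[2]-yaw)
s=manip.state();print(s["tool_pos"],Ro.from_quat(np.roll(s["tool_rot"],-1)).as_matrix().round(3).tolist())
E
```

```text
mat [0.49926444 0.15478781 0.        ] [0.49924602 0.15552606 0.        ] -0.0964321024661961 -0.0954747583322876 -0.09236440136686526
tin [ 0.47774675 -0.00963507 -0.08400198] 0.6799720432449498
along -0.00554193224828087 across -0.16609727248599454 dyaw 0.012430126940969344
[0.12152177 0.53637175 0.40413329] [[-0.975, 0.221, -0.0], [0.221, 0.975, -0.001], [0.0, -0.001, -1.0]]
```

The mat middle is at (0.499, 0.155) with yaw −0.095. The tin is at (0.478, −0.010), yaw −0.084, 166 mm short of the line. I'll close the fingers and go above it, just behind the crest.

Emit:
step_arm:
  deltas:
    - [-0.785,-0.785,0,0,0,0]
    - [-0.785,-0.785,0,0,0,0]
    - [-0.785,-0.785,0,0,0,0]
    - [-0.785,-0.785,0,0,0,0]
    - [-0.785,-0.785,0,0,0,0]
    - [-0.785,-0.785,0,0,0,0]
    - [-0.785,-0.785,0,0,0,0]
    - [-0.785,-0.785,0,0,0,0]
    - [-0.785,-0.785,0,0,0,0]
  grip: 1
  force: 40

```text
time_s: 1.0
tool_pos: [0.2995, 0.2542, 0.4046]
tool_rot: [-0.0, 0.112, 0.994, 0.0]
force: [0.6, 0.5, 0.8]
gripper_width: -0.0
gripper_force: 0.0
```

Emit:
step_arm:
  deltas:
    - [-0.785,-0.785,0,0,0,-0.067]
    - [-0.785,-0.785,0,0,0,-0.067]
    - [-0.785,-0.785,0,0,0,-0.067]
    - [-0.785,-0.785,0,0,0,-0.067]
    - [-0.785,-0.785,0,0,0,-0.067]
    - [-0.785,-0.785,0,0,0,-0.067]
    - [-0.785,-0.785,0,0,0,-0.067]
    - [-0.785,-0.785,0,0,0,-0.067]
    - [-0.785,-0.785,0,0,0,-0.067]
    - [-0.785,-0.785,0,0,0,-0.067]

```text
time_s: 2.0
tool_pos: [0.4765, -0.0255, 0.4045]
tool_rot: [-0.0, 0.043, 0.999, 0.0]
force: [-0.7, 0.1, 0.4]
gripper_width: 0.0
gripper_force: 0.0
```

Emit:
step_arm:
  deltas:
    - [0,0,0.15,0,0,0]
    - [0,0,0.3,0,0,0]
    - [0,0,0.4,0,0,0]
    - [0,0,0.44,0,0,0]
    - [0,0,0.455,0,0,0]
    - [0,0,0.455,0,0,0]
    - [0,0,0.455,0,0,0]

```text
time_s: 2.7
tool_pos: [0.477, -0.0264, 0.2692]
tool_rot: [0.001, 0.044, 0.999, -0.0]
force: [0.1, 0.6, 0.4]
gripper_width: 0.0002
gripper_force: 0.0
```

Emit:
step_arm:
  deltas:
    - [0,0,0.005,0,0,0]
    - [0,0,0.01,0,0,0]
    - [0,0,0.01,0,0,0]

```text
time_s: 3.0
tool_pos: [0.4768, -0.027, 0.2654]
tool_rot: [0.0, 0.044, 0.999, -0.0]
force: [0.6, -0.3, -0.4]
gripper_width: -0.0003
gripper_force: 0.0
```

Emit:
step_arm:
  deltas:
    - [0,0,0.003,0,0,0]
    - [0,0,0.005,0,0,0]
    - [0,0,0.005,0,0,0]

```text
time_s: 3.3
tool_pos: [0.4768, -0.0271, 0.2636]
tool_rot: [-0.0, 0.044, 0.999, 0.0]
force: [0.2, 1.1, 0.3]
gripper_width: -0.0001
gripper_force: 0.0
```

Emit:
step_arm:
  deltas:
    - [0,0,0.003,0,0,0]
    - [0,0,0.003,0,0,0]
    - [0,0,0.003,0,0,0]

```text
time_s: 3.6
tool_pos: [0.4768, -0.027, 0.2628]
tool_rot: [-0.0, 0.044, 0.999, -0.0]
force: [0.1, -0.1, -0.1]
gripper_width: 0.0001
gripper_force: 0.0
```

Emit:
step_arm:
  deltas:
    - [0,0,0.003,0,0,0]
    - [0,0,0.003,0,0,0]
    - [0,0,0.003,0,0,0]

```text
time_s: 3.9
tool_pos: [0.4768, -0.027, 0.2619]
tool_rot: [-0.0, 0.044, 0.999, 0.0]
force: [-0.2, -0.1, 0.6]
gripper_width: -0.0
gripper_force: 0.0
```

Emit:
step_arm:
  deltas:
    - [0,0,0.002,0,0,0]
    - [0,0,0.003,0,0,0]
    - [0,0,0.003,0,0,0]

```text
time_s: 4.2
tool_pos: [0.4768, -0.0271, 0.2614]
tool_rot: [0.0, 0.044, 0.999, -0.0]
force: [-1.2, -1.7, 5.6]
gripper_width: -0.0002
gripper_force: 2.7
```

Emit:
step_arm:
  deltas:
    - [0,0.01,0,0,0,0]
    - [0,0.02,0,0,0,0]
    - [0,0.02,0,0,0,0]

```text
time_s: 4.5
tool_pos: [0.4773, -0.021, 0.262]
tool_rot: [0.001, 0.044, 0.999, -0.0]
force: [-4.2, -1.3, 11.9]
gripper_width: -0.0001
gripper_force: 6.0
```

Emit:
step_arm:
  deltas:
    - [0,0.01,-0.0033,0,0,0]
    - [0,0.027,-0.0043,0,0,0]
    - [0,0.047,-0.0052,0,0,0]
    - [0,0.067,-0.0053,0,0,0]
    - [0,0.087,-0.0053,0,0,0]
    - [0,0.107,-0.0053,0,0,0]
    - [0,0.127,-0.0053,0,0,0]
    - [0,0.147,-0.005,0,0,0]
    - [0,0.167,-0.004,0,0,0]
    - [0,0.183,-0.003,0,0,0]
    - [0,0.193,-0.002,0,0,0]
    - [0,0.193,-0.002,0,0,0]

```text
time_s: 5.7
tool_pos: [0.4826, 0.0372, 0.2625]
tool_rot: [0.001, 0.044, 0.999, 0.0]
force: [-2.3, 1.9, 12.7]
gripper_width: 0.0002
gripper_force: 6.2
```

Emit:
step_arm:
  deltas:
    - [0,0,-0.01,0,0,0]
    - [0,0,-0.05,0,0,0]
    - [0,0,-0.1,0,0,0]
    - [0,-0.1,-0.1,0,0,0]

```text
time_s: 6.1
tool_pos: [0.4803, 0.0081, 0.2931]
tool_rot: [0.001, 0.043, 0.999, 0.0]
force: [0.5, -0.7, 0.0]
gripper_width: -0.0
gripper_force: 0.0
```

```bash
python3 - <<'E'
from h import *
im=manip.snapshot("top")[:,:,::-1]; cv2.imwrite("pics/top1.png",im); print(manip.state()["tool_pos"],manip.state()["time_s"])
cv2.imwrite("pics/crop1.png",cv2.resize(im[150:260,220:360],None,fx=5.5,fy=5.5,interpolation=cv2.INTER_CUBIC))
E
```

```text
[0.48000096 0.00438793 0.29225852] 6.15
```

View pics/crop1.png

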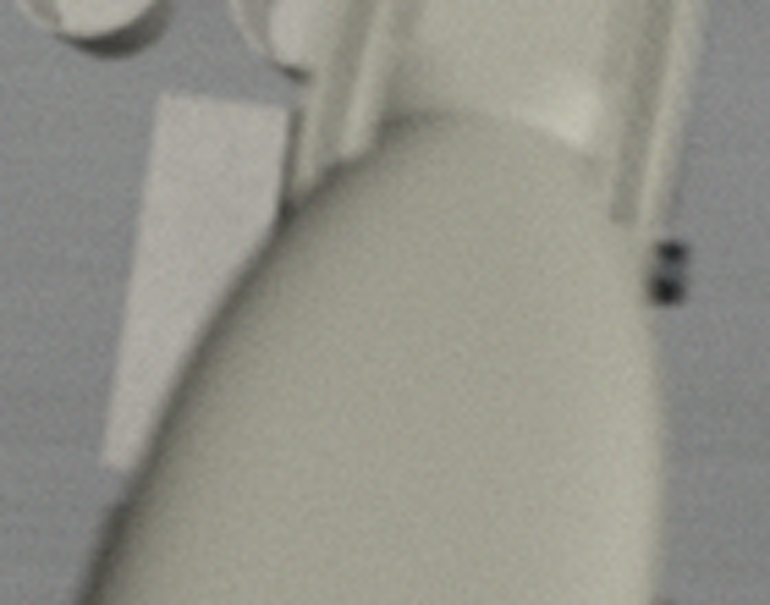

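The arm hides the tin in the top view (the crop shows only the forearm over the area), so I'll look with the wrist and scene cameras.

```bash
python3 - <<'E'
from h import *
a=manip.snapshot("wrist")[:,:,::-1]; b=manip.snapshot("scene")[:,:,::-1]
cv2.imwrite("pics/w1.png",a);cv2.imwrite("pics/s1.png",b)
b2=cv2.resize(b[150:270,270:430],(400,300),interpolation=cv2.INTER_CUBIC); a2=cv2.resize(a,(400,250))
o=np.zeros((550,400,3),np.uint8);o[:300]=b2;o[300:]=a2;cv2.imwrite("pics/m1.png",o)
c=manip.camera_info("wrist");print(np.round(c["mtx"],1).tolist(),(-np.array(c["R"]).T@c["t"]).round(3))
E
```

```text
[[276.0, 0.0, 316.2], [0.0, 276.0, 197.1], [0.0, 0.0, 1.0]] [0.415 0.012 0.26 ]
```

View pics/m1.png

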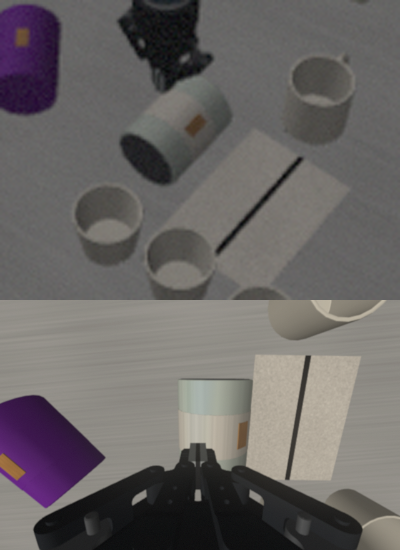

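The scene crop shows the tin lying, rolled closer to the mat (end cap at crop (150,155)). In the wrist view (same picture) its sides are at x≈178 and 252, near end y≈378, and the line runs (307,356)–(289,479). I'll fit both.

```bash
cat >> h.py <<'E'
MAT=np.array([.4992,.1552]); YAW=-.0955
def rel(x):
    u=np.array([np.cos(YAW),np.sin(YAW)]);v=np.array([-u[1],u[0]]);r=x[:2]-MAT
    return "along %.1f across %.1f mm dyaw %.3f"%(1e3*r@u,1e3*r@v,x[2]-YAW)
E
python3 - <<'E'
from h import *
w=manip.camera_info("wrist");s=manip.camera_info("scene")
W=(np.array([(178.5,390),(178.5,420),(178.5,440),(252,390),(251.5,410),(190,378.5),(215,378),(240,378.5)])-[0,300])*1.6
S=np.array([(231,105),(215,133),(195,155),(170,181),(145,182),(122,150),(130,127),(160,103)])/2.5+[270,150]
for l in [(307,356),(289,479)]: print(ray("wrist",(np.array(l)-[0,300])*1.6,0,w))
dm=ray("wrist",[(307+289)/2*1.6,(356+479-600)/2*1.6],0,w);print(dm)
f=lambda p:[cv2.pointPolygonTest(tinhull(c,*p).reshape(-1,1,2),(float(q[0]),float(q[1])),True) for c,P in((w,W),(s,S)) for q in P]
r=least_squares(f,[.48,.025,-.084],diff_step=1e-3,loss="soft_l1");print(r.x,rel(r.x),np.round(r.fun,1))
for c,P in((w,W),(s,S)):
    x,e=fit(c,P,r.x);print(x,e,rel(x))
E
```

```text
[0.40042554 0.16771847 0.        ]
[0.59657064 0.15163794 0.        ]
[0.48918909 0.16044138 0.        ]
[ 0.47845555  0.02624397 -0.09557839] along -8.4 across -130.3 mm dyaw -0.000 [ 1.5  0.3 -0.5  1.6 -0.4  0.4 -0.5 -0.1  0.1  1.8  1.6  1.7 -1.5  0.1
  0.7  2.3]
[ 0.47841499  0.02630028 -0.09425482] 1.5644529282602881 along -8.4 across -130.3 mm dyaw 0.001
[ 0.48006456  0.02519906 -0.10707587] 2.50817288758816 along -6.7 across -131.2 mm dyaw -0.012
```

Emit:
step_arm:
  deltas:
    - [0,0.013,0.05,0,0,0]
    - [0,0.013,0.09,0,0,0]
    - [0,0.013,0.1,0,0,0]
    - [0,0.013,0.102,0,0,0]
    - [0,0.013,0.102,0,0,0]

```text
time_s: 6.75
tool_pos: [0.48, 0.011, 0.2624]
tool_rot: [0.001, 0.044, 0.999, -0.0]
force: [-6.5, -1.7, 19.5]
gripper_width: -0.0003
gripper_force: 10.0
```

Emit:
step_arm:
  deltas:
    - [0,0.013,-0.006,0,0,0]
    - [0,0.033,-0.0078,0,0,0]
    - [0,0.053,-0.009,0,0,0]
    - [0,0.073,-0.0093,0,0,0]
    - [0,0.093,-0.0093,0,0,0]
    - [0,0.113,-0.0093,0,0,0]
    - [0,0.133,-0.0093,0,0,0]
    - [0,0.153,-0.009,0,0,0]
    - [0,0.173,-0.008,0,0,0]
    - [0,0.193,-0.0065,0,0,0]
    - [0,0.207,-0.005,0,0,0]
    - [0,0.207,-0.005,0,0,0]

```text
time_s: 7.95
tool_pos: [0.4857, 0.073, 0.2624]
tool_rot: [-0.0, 0.044, 0.999, 0.0]
force: [-1.0, -0.2, -0.1]
gripper_width: -0.0001
gripper_force: 0.0
```

Emit:
step_arm:
  deltas:
    - [0,0,-0.01,0,0,0]
    - [0,0,-0.05,0,0,0]
    - [0,0,-0.08,0,0,0]
    - [0,-0.1,-0.08,0,0,0]
    - [0,-0.1,-0.08,0,0,0]

```text
time_s: 8.45
tool_pos: [0.483, 0.0409, 0.2871]
tool_rot: [0.001, 0.045, 0.999, -0.0]
force: [0.4, 0.0, 0.1]
gripper_width: 0.0001
gripper_force: 0.0
```

```bash
cat >> h.py <<'E'
def look(k):
    b=manip.snapshot("scene")[:,:,::-1].copy(); w=manip.camera_info("wrist"); a=manip.snapshot("wrist")[:,:,::-1].copy()
    cv2.imwrite(f"pics/s{k}.png",b);cv2.imwrite(f"pics/w{k}.png",a)
    # tin segmentation in wrist: pale, blue>red top part; print edge profile on a row
    return a,b,w
def hsvtin(a):
    lab=cv2.cvtColor(cv2.GaussianBlur(a,(0,0),1.5),cv2.COLOR_BGR2LAB).astype(int)
    return lab
E
python3 - <<'E'
from h import *
a=cv2.imread("pics/w1.png");lab=hsvtin(a)
for r in (110,118,124,130,140): print(r,lab[r,200:460:10].tolist()) if r==140 else None
a,b,w=look(2); lab=hsvtin(a); m=((lab[:,:,1]<124)&(lab[:,:,0]>90)).astype(np.uint8)
n,l,st,ce=cv2.connectedComponentsWithStats(m);i=1+np.argmax(st[1:,4]);print(st[i],ce[i]);print(manip.state()["tool_pos"],manip.state()["force"])
E
```

```text
140 [[144, 128, 132], [144, 128, 132], [145, 128, 132], [145, 129, 131], [146, 128, 132], [147, 128, 132], [148, 128, 132], [149, 128, 132], [150, 128, 132], [170, 124, 135], [174, 123, 134], [182, 123, 131], [185, 123, 130], [178, 124, 130], [177, 123, 133], [176, 124, 134], [165, 125, 134], [153, 124, 134], [139, 125, 134], [125, 125, 133], [107, 126, 132], [175, 129, 136], [178, 128, 137], [175, 128, 136], [179, 128, 137], [181, 129, 136]]
[257 131  20  52 893] [266.731243   156.09182531]
[0.48301069 0.04214711 0.28677617] [0.98415582 0.06025565 0.09818626]
```

```bash
python3 - <<'E'
import cv2
cv2.imwrite("pics/v2.png",cv2.imread("pics/w2.png"))
E
```

```text
(no output)
```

View pics/v2.png

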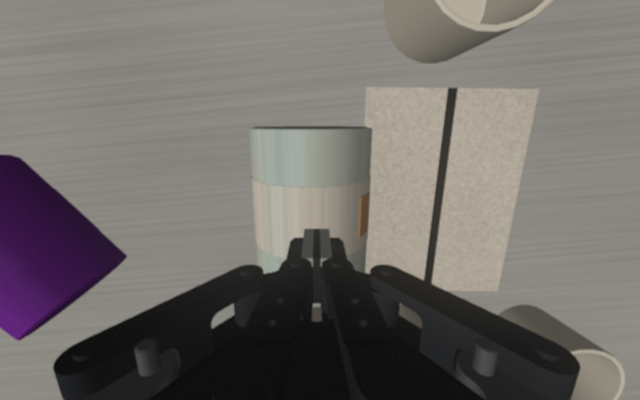

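Wrist picture: the tin lies with its sides at (250,140)/(371,140), near end y≈127, orange label (364,215). The line runs (452,90)–(430,282).

```bash
cat >> h.py <<'E'
def wfit(w,W,L,x0):
    x,e=fit(w,np.array(W,float),x0); l=[ray("wrist",p,0,w) for p in L]; d=l[1]-l[0]
    yaw=np.arctan2(d[1],d[0]); n=np.array([-np.sin(yaw),np.cos(yaw)])
    print("tin",x.round(4),"err",round(e,2),rel(x),"| wrist line: across %.1f mm dyaw %.3f"%(1e3*n@(x[:2]-l[0][:2]),x[2]-yaw), np.round(l,3)[:,:2].tolist())
E
python3 - <<'E'
from h import *
w=manip.camera_info("wrist")
wfit(w,[(250,140),(251,170),(253.5,215),(371,140),(370,170),(368.5,190),(265,127),(310,126.5),(355,127.5)],[(452,90),(430,282)],[.482,.045,-.09])
s=manip.state();print(s["tool_pos"],s["time_s"])
E
```

```text
tin [ 0.4808  0.0376 -0.0953] err 1.26 along -7.1 across -118.8 mm dyaw 0.000 | wrist line: across -122.4 mm dyaw -0.011 [[0.401, 0.167], [0.588, 0.151]]
[0.48301069 0.04214711 0.28677617] 8.55
```

Emit:
step_arm:
  deltas:
    - [0,-0.063,0,0,0,0]
    - [0,-0.063,0.04,0,0,0]
    - [0,-0.063,0.07,0,0,0]
    - [0,-0.063,0.081,0,0,0]
    - [0,-0.063,0.081,0,0,0]
    - [0,-0.063,0.081,0,0,0]

```text
time_s: 9.15
tool_pos: [0.4811, 0.0243, 0.2626]
tool_rot: [-0.0, 0.044, 0.999, -0.0]
force: [-3.9, -0.3, 7.3]
gripper_width: -0.0001
gripper_force: 3.9
```

Emit:
step_arm:
  deltas:
    - [0,0.013,-0.0005,0,0,0]
    - [0,0.033,-0.001,0,0,0]
    - [0,0.053,-0.0015,0,0,0]
    - [0,0.073,-0.0015,0,0,0]
    - [0,0.093,-0.0015,0,0,0]

```text
time_s: 9.65
tool_pos: [0.4836, 0.0524, 0.2633]
tool_rot: [0.0, 0.044, 0.999, 0.0]
force: [-3.5, 1.0, 10.7]
gripper_width: 0.0002
gripper_force: 5.0
```

Emit:
step_arm:
  deltas:
    - [0,0.02,0,0,0,0]
    - [0,0.04,0,0,0,0]
    - [0,0.06,0,0,0,0]
    - [0,0.08,0.001,0,0,0]
    - [0,0.1,0.002,0,0,0]
    - [0,0.11,0.003,0,0,0]
    - [0,0.11,0.003,0,0,0]

```text
time_s: 10.35
tool_pos: [0.4867, 0.0851, 0.2618]
tool_rot: [-0.0, 0.044, 0.999, 0.0]
force: [-1.8, 0.5, 6.2]
gripper_width: -0.0003
gripper_force: 3.0
```

Emit:
step_arm:
  deltas:
    - [0,0,-0.01,0,0,0]
    - [0,0,-0.05,0,0,0]
    - [0,-0.05,-0.05,0,0,0]
    - [0,-0.1,-0.04,0,0,0]
    - [0,-0.104,-0.015,0,0,0]
    - [0,-0.104,-0.003,0,0,0]
    - [0,-0.104,-0.001,0,0,0]
    - [0,-0.104,-0.001,0,0,0]

```text
time_s: 11.15
tool_pos: [0.4839, 0.0537, 0.2624]
tool_rot: [0.0, 0.044, 0.999, -0.0]
force: [-2.2, -0.6, 9.3]
gripper_width: 0.0005
gripper_force: 4.6
```

Emit:
step_arm:
  deltas:
    - [0,0.013,-0.001,0,0,0]
    - [0,0.033,-0.0015,0,0,0]
    - [0,0.053,-0.002,0,0,0]
    - [0,0.073,-0.002,0,0,0]
    - [0,0.093,-0.002,0,0,0]

```text
time_s: 11.65
tool_pos: [0.4864, 0.082, 0.2633]
tool_rot: [0.0, 0.044, 0.999, 0.0]
force: [-3.1, 0.7, 12.8]
gripper_width: -0.0003
gripper_force: 6.2
```

Emit:
step_arm:
  deltas:
    - [0,0.02,0,0,0,0]
    - [0,0.04,0,0,0,0]
    - [0,0.06,0,0,0,0]
    - [0,0.08,0.001,0,0,0]
    - [0,0.1,0.002,0,0,0]
    - [0,0.11,0.003,0,0,0]
    - [0,0.11,0.003,0,0,0]

```text
time_s: 12.35
tool_pos: [0.4894, 0.1151, 0.262]
tool_rot: [0.0, 0.044, 0.999, 0.0]
force: [-2.1, 0.6, 7.9]
gripper_width: 0.0003
gripper_force: 3.7
```

Emit:
step_arm:
  deltas:
    - [0,0,-0.01,0,0,0]
    - [0,0,-0.05,0,0,0]
    - [0,-0.05,-0.08,0,0,0]
    - [0,-0.104,-0.08,0,0,0]
    - [0,-0.104,-0.08,0,0,0]
    - [0,-0.104,-0.08,0,0,0]

```text
time_s: 12.95
tool_pos: [0.4866, 0.0831, 0.2855]
tool_rot: [-0.0, 0.045, 0.999, 0.0]
force: [0.1, 0.2, 0.1]
gripper_width: -0.0001
gripper_force: 0.0
```

```bash
python3 - <<'E'
from h import *
look(3);s=manip.state();print(s["tool_pos"],s["time_s"])
E
```

```text
[0.48661222 0.0834128  0.28546667] 13.05
```

View pics/w3.png

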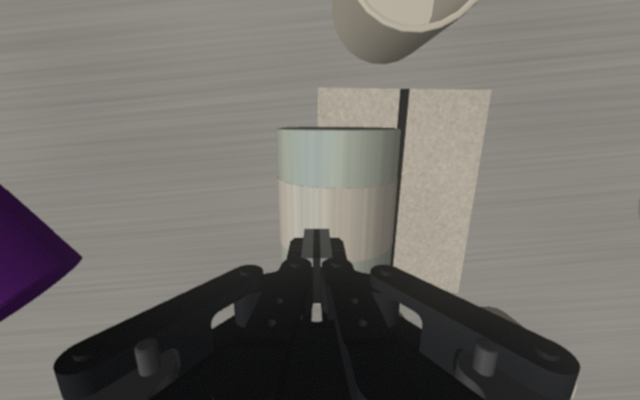

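Wrist picture: the tin is now on the mat's edge half, sides (278,140)/(399,140), end y≈127. The line's near end is at (404,90), and the mat's right edge runs (491,90)–(459,292).

```bash
python3 - <<'E'
from h import *
w=manip.camera_info("wrist")
wfit(w,[(278,140),(278.5,170),(280,215),(399.5,140),(398.5,170),(396.5,200),(295,127),(340,126.5),(385,127.5)],[(491,90),(459,292)],[.485,.098,-.09])
l=ray("wrist",(404,90),0,w);print(l, "line at mid", l+.1*np.array([np.cos(YAW),np.sin(YAW),0]))
E
```

```text
tin [ 0.486   0.0994 -0.0856] err 1.72 along -7.9 across -56.8 mm dyaw 0.010 | wrist line: across -134.0 mm dyaw 0.008 [[0.407, 0.241], [0.605, 0.223]]
[0.40079375 0.16659278 0.        ] line at mid [0.50033808 0.15705729 0.        ]
```

Emit:
step_arm:
  deltas:
    - [0,0.003,0.05,0,0,0]
    - [0,0.003,0.072,0,0,0]
    - [0,0.003,0.079,0,0,0]
    - [0,0.003,0.079,0,0,0]

```text
time_s: 13.45
tool_pos: [0.4864, 0.0842, 0.2624]
tool_rot: [-0.0, 0.044, 0.999, -0.0]
force: [-3.4, -0.8, 6.7]
gripper_width: 0.0003
gripper_force: 3.2
```

Emit:
step_arm:
  deltas:
    - [0,0.013,-0.001,0,0,0]
    - [0,0.033,-0.0015,0,0,0]
    - [0,0.053,-0.002,0,0,0]
    - [0,0.073,-0.002,0,0,0]
    - [0,0.093,-0.002,0,0,0]

```text
time_s: 13.95
tool_pos: [0.4889, 0.1122, 0.2633]
tool_rot: [-0.0, 0.044, 0.999, 0.0]
force: [-4.2, 0.6, 9.1]
gripper_width: 0.0001
gripper_force: 4.8
```

Emit:
step_arm:
  deltas:
    - [0,0.02,0,0,0,0]
    - [0,0.04,0,0,0,0]
    - [0,0.06,0,0,0,0]
    - [0,0.08,0.001,0,0,0]
    - [0,0.1,0.002,0,0,0]
    - [0,0.11,0.003,0,0,0]
    - [0,0.11,0.003,0,0,0]

```text
time_s: 14.65
tool_pos: [0.4919, 0.1452, 0.2621]
tool_rot: [-0.0, 0.044, 0.999, 0.0]
force: [-2.8, 0.4, 6.2]
gripper_width: 0.0001
gripper_force: 3.3
```

Emit:
step_arm:
  deltas:
    - [0,0,-0.01,0,0,0]
    - [0,0,-0.05,0,0,0]
    - [0,-0.05,-0.08,0,0,0]
    - [0,-0.104,-0.08,0,0,0]
    - [0,-0.104,-0.08,0,0,0]
    - [0,-0.104,-0.08,0,0,0]

```text
time_s: 15.25
tool_pos: [0.4894, 0.1128, 0.2863]
tool_rot: [0.0, 0.045, 0.999, 0.0]
force: [-0.6, -0.1, -0.8]
gripper_width: 0.0004
gripper_force: 0.0
```

```bash
python3 - <<'E'
from h import *
look(4);s=manip.state();print(s["tool_pos"],s["time_s"])
E
```

```text
[0.48935852 0.11338014 0.28594492] 15.35
```

View pics/w4.png

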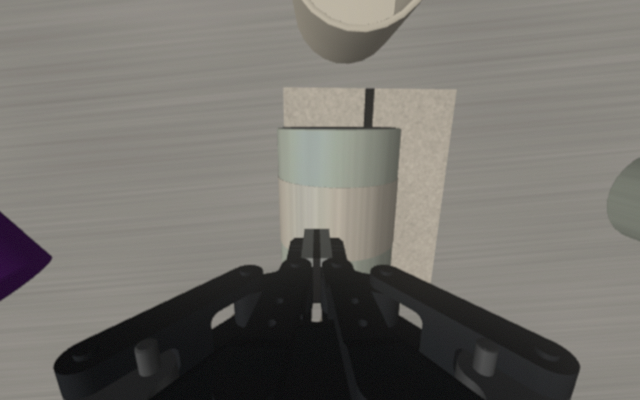

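Wrist picture: the tin's sides are at (278,140)/(399,140), end y≈127. The line's near end at (369,90) sits right of the tin's middle, so about 25 mm remain.

```bash
python3 - <<'E'
from h import *
w=manip.camera_info("wrist")
wfit(w,[(278,140),(278.5,170),(280.5,215),(399.5,140),(398.5,170),(396.5,200),(295,127),(340,126.5),(385,127.5)],[(456,91),(433,280)],[.488,.13,-.09])
l=ray("wrist",(369.5,90),0,w);print(l, "line at mid", l+.1*np.array([np.cos(YAW),np.sin(YAW),0]))
E
```

```text
tin [ 0.4889  0.1295 -0.0839] err 1.6 along -7.8 across -26.6 mm dyaw 0.012 | wrist line: across -104.6 mm dyaw 0.003 [[0.409, 0.241], [0.592, 0.225]]
[0.40112845 0.16704651 0.        ] line at mid [0.50067278 0.15751102 0.        ]
```

Emit:
step_arm:
  deltas:
    - [0,0.003,0.05,0,0,0]
    - [0,0.003,0.072,0,0,0]
    - [0,0.003,0.079,0,0,0]
    - [0,0.003,0.079,0,0,0]

```text
time_s: 15.75
tool_pos: [0.4892, 0.1145, 0.2625]
tool_rot: [-0.0, 0.044, 0.999, -0.0]
force: [-3.3, 0.1, 5.4]
gripper_width: -0.0002
gripper_force: 2.8
```

Emit:
step_arm:
  deltas:
    - [0,0.013,-0.001,0,0,0]
    - [0,0.033,-0.0015,0,0,0]
    - [0,0.053,-0.002,0,0,0]
    - [0,0.073,-0.002,0,0,0]
    - [0,0.093,-0.002,0,0,0]

```text
time_s: 16.25
tool_pos: [0.4916, 0.1426, 0.2634]
tool_rot: [-0.0, 0.044, 0.999, 0.0]
force: [-3.7, -1.3, 8.4]
gripper_width: 0.0003
gripper_force: 4.3
```

Emit:
step_arm:
  deltas:
    - [0,0.02,0,0,0,0]
    - [0,0.04,0,0,0,0]
    - [0,0.06,0,0,0,0]
    - [0,0.075,0,0,0,0]
    - [0,0.083,0.0005,0,0,0]
    - [0,0.083,0.0005,0,0,0]
    - [0,0.083,0.0005,0,0,0]

```text
time_s: 16.95
tool_pos: [0.4939, 0.1672, 0.2628]
tool_rot: [-0.0, 0.044, 0.999, 0.0]
force: [-3.1, 0.8, 7.5]
gripper_width: 0.0001
gripper_force: 3.4
```

Emit:
step_arm:
  deltas:
    - [0,0,-0.005,0,0,0]
    - [0,0,-0.04,0,0,0]
    - [0,0,-0.15,0,0,0]
    - [0,-0.3,-0.3,0,0,0]
    - [0,-0.6,-0.4,0,0,0]
    - [0,-0.9,-0.4,0,0,0]
    - [0,-0.95,-0.4,0,0,0]
    - [0,-0.95,-0.4,0,0,0]
    - [0,-0.95,-0.4,0,0,0]
    - [0,-0.95,-0.4,0,0,0]

```text
time_s: 17.95
tool_pos: [0.4686, -0.1216, 0.384]
tool_rot: [0.001, 0.047, 0.999, -0.001]
force: [1.0, 0.4, 0.8]
gripper_width: 0.0001
gripper_force: 0.0
```

```bash
python3 - <<'E'
from h import *
im=manip.snapshot("top")[:,:,::-1]; cv2.imwrite("pics/top5.png",im); print(manip.state()["tool_pos"],manip.state()["time_s"])
cv2.imwrite("pics/crop5.png",cv2.resize(im[150:260,220:360],None,fx=5.5,fy=5.5,interpolation=cv2.INTER_CUBIC))
E
```

```text
[ 0.4685836  -0.11955541  0.38334932] 18.0
```

View pics/crop5.png

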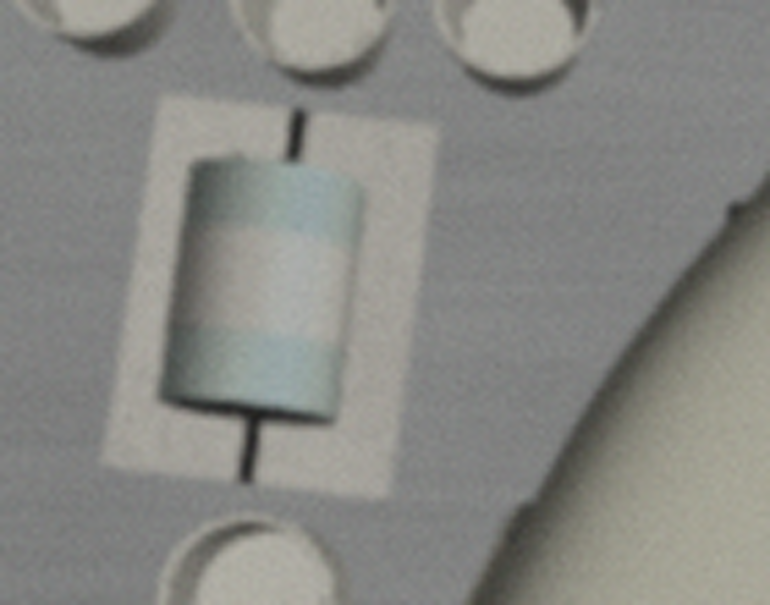

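The tin now lies on the mat with the line showing past both ends, at crop (297,135) and (250,450). Its outline corners are (191,162), (364,178), (337,422) and (161,400). I'll fit those.

```bash
python3 - <<'E'
from h import *
c=manip.camera_info("top")
P=np.array([(189,180),(176,280),(163,385),(362,190),(352,300),(340,405),(230,155),(280,158),(330,164),(200,407),(250,416),(310,422)])/5.5+[220,150]-.4
x,e=fit(c,P,[.49,.155,-.08]);print(x,e,rel(x))
for k in range(2):
    x2,_=fit(c,P[k::2],x);print(rel(x2))
E
```

```text
[ 0.49306344  0.15294757 -0.07075078] 0.6661955635839041 along -5.9 across -2.8 mm dyaw 0.025
along -5.9 across -3.4 mm dyaw 0.026
along -5.9 across -2.2 mm dyaw 0.023
```

It's 3 mm short of the line and within about 1.4° of it. I'll make one short nudge of about 3 mm of tin travel.

Emit:
step_arm:
  deltas:
    - [0,0.15,0,0,0,0]
    - [0,0.3,0,0,0,0]
    - [0,0.45,0,0,0,0]
    - [0,0.6,0,0,0,0]
    - [0,0.75,0.05,0,0,0]
    - [0,0.89,0.15,0,0,0]
    - [0,0.89,0.28,0,0,0]
    - [0,0.89,0.36,0,0,0]
    - [0,0.89,0.39,0,0,0]
    - [0,0.89,0.398,0,0,0]
    - [0,0.89,0.398,0,0,0]

```text
time_s: 19.1
tool_pos: [0.492, 0.1496, 0.264]
tool_rot: [-0.0, 0.044, 0.999, 0.0]
force: [-0.9, 0.4, 0.5]
gripper_width: -0.0001
gripper_force: 0.0
```

Emit:
step_arm:
  deltas:
    - [0,0,0.002,0,0,0]
    - [0,0,0.003,0,0,0]
    - [0,0,0.003,0,0,0]

```text
time_s: 19.4
tool_pos: [0.4927, 0.1491, 0.2633]
tool_rot: [0.001, 0.044, 0.999, 0.0]
force: [-2.2, -0.4, 6.9]
gripper_width: 0.0002
gripper_force: 3.4
```

Emit:
step_arm:
  deltas:
    - [0,0.005,0,0,0,0]
    - [0,0.011,0,0,0,0]
    - [0,0.017,0,0,0,0]
    - [0,0.019,0,0,0,0]
    - [0,0.019,0,0,0,0]
    - [0,0.019,0,0,0,0]

```text
time_s: 20.0
tool_pos: [0.4932, 0.1548, 0.2634]
tool_rot: [0.001, 0.044, 0.999, 0.0]
force: [-2.5, 0.4, 7.7]
gripper_width: -0.0003
gripper_force: 3.6
```

Emit:
step_arm:
  deltas:
    - [0,0,-0.005,0,0,0]
    - [0,0,-0.04,0,0,0]
    - [0,0,-0.15,0,0,0]
    - [0,-0.3,-0.3,0,0,0]
    - [0,-0.6,-0.4,0,0,0]
    - [0,-0.9,-0.4,0,0,0]
    - [0,-0.9,-0.4,0,0,0]
    - [0,-0.9,-0.4,0,0,0]
    - [0,-0.9,-0.4,0,0,0]
    - [0,-0.9,-0.4,0,0,0]

```text
time_s: 21.0
tool_pos: [0.4689, -0.1177, 0.3837]
tool_rot: [0.001, 0.047, 0.999, -0.001]
force: [-0.5, 1.0, -0.5]
gripper_width: 0.0003
gripper_force: 0.0
```

```bash
python3 - <<'E'
from h import *
im=manip.snapshot("top")[:,:,::-1]; cv2.imwrite("pics/top6.png",im); print(manip.state()["tool_pos"],manip.state()["time_s"])
cv2.imwrite("pics/crop6.png",cv2.resize(im[150:260,220:360],None,fx=5.5,fy=5.5,interpolation=cv2.INTER_CUBIC))
E
```

```text
[ 0.46884967 -0.11611666  0.38316159] 21.05
```

View pics/crop6.png

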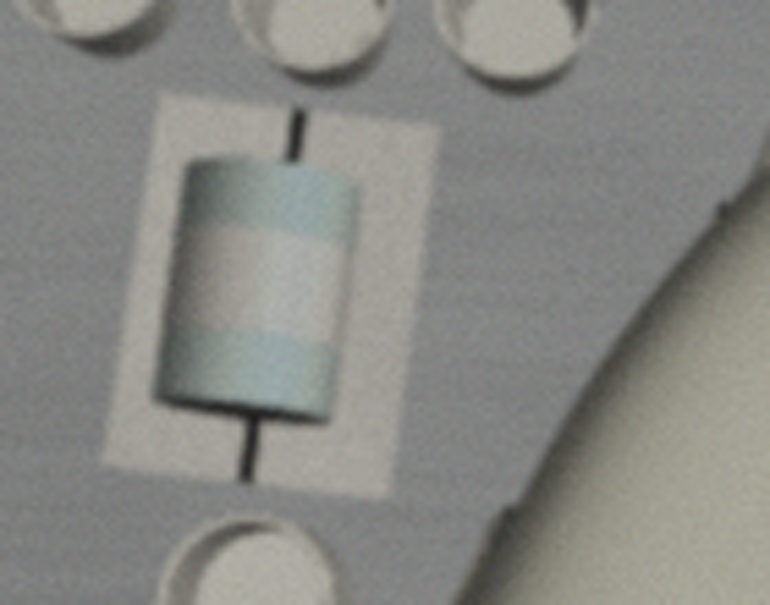

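The tin's outline shifted left about 6 crop pixels (≈3 mm). It now lies centred over the line, which shows past both ends at (297,135) and (250,450), with the cups and mug unmoved. I'll hand it in.

```bash
python3 -c "
from station import manip
print(manip.hand_in())"
```

```text
the job is handed in; nothing more can be done
None
```

The tin now lies at rest on the mat, centred over the black line to about 1 mm across it (last fit plus the final nudge), about 6 mm off the mat's middle along it and turned roughly 1.4° from it. The cups and mug beside it look unmoved, and the job was handed in at about 21 s.

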